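# Lean the washed lacquer tray against the splash wall

## Task

Take the larger of the two flat lacquered trays out of the plate rack and lean it against the low splash wall to dry: its foot down on the ledge between the wall and the wooden rail, close behind the rail, about in the middle of the rail's length, and its back resting on the wall so that it stands there by itself once you let go. Leave the smaller tray in the rack.

Things in the scene. Friction and masses are not known exactly. Their poses are not given: they have to be found in the camera images.
- large_tray_center (a point): Centre (half-way up, mid-thickness) of the larger flat lacquered tray: a plain rimless board 150 mm wide, 200 mm tall, 12 mm thick, about 0.24 kg, both faces alike. It stands on end in one of the two slots of a wooden plate rack, its top edge about 212 mm above the ledge. x is normal to its faces, y along its width, z up along its height. Lift it straight up over 55 mm to clear the rack.
- large_tray_foot (a point): Middle of the larger tray's bottom edge (mid-width, mid-thickness), 100 mm below its centre along its z; same axes. At the start it stands on the rack's base, 12 mm thick. The rack (150 by 170 mm) is fixed; each slot has four dowels, 15 mm apart across the tray's thickness, reaching 62 mm above the ledge.
- small_tray_center (a point): Centre of the smaller lacquered tray, which stays in the rack's other slot, 90 mm from the larger along x: alike in look and thickness (12 mm) but 110 mm wide and 140 mm tall, its top edge about 152 mm above the ledge; same axes.
- splash_wall: Low grey stone wall (260 mm long, 105 high, 20 thick) and wooden foot rail parallel to it, both fixed. Origin: ledge level (z = 0), middle of the wall's front face; x level out of that face to the rail, y along the wall, z up. Rail: 220 mm long, 16 high, x = 56 to 68 mm; bare ledge between. A tray on the wall's top front edge leans 23 degrees with its foot at the rail, 13 with it 20 mm short.

How it is judged:
At the end, for the whole second after the job is handed in: The larger tray stands at rest on its short edge, leaning back on the wall 10 to 32 degrees from upright, square to it within 10 degrees; its foot is on the ledge between wall and rail, at most 20 mm from the rail, its middle within 35 mm of the rail's middle. The small tray stays within 25 mm (x of large_tray_foot in the frame of splash_wall between 0.03 and 0.056 m and y of large_tray_foot in the frame of splash_wall between -0.035 and 0.035 m and height (world z) of large_tray_foot below 0.01 m and angle between large_tray_center's own z axis and vertical between 0.17 and 0.56 rad and x of large_tray_center in the frame of splash_wall between -0.005 and 0.035 m and angle between the y axis of large_tray_center and the y axis of splash_wall, either way round below 0.17 rad and linear speed of large_tray below 0.02 m/s); the robot touches nothing.
It fails at once if the smaller tray is shifted by more than 25 mm (distance of small_tray_center from where it was at the start of the episode above 0.025 m).
It also fails if it takes over 38 s, if anything falls off the work surface, if the arm or the gripper's body presses on something with over 40 N, if the wrist force passes 120 N, or if a joint passes its speed limit or range.

## Robot

A 7-joint arm with a two-finger parallel gripper is mounted at the origin on the work surface. World frame = base frame: x ahead of the robot, y to its left, z up, the work surface at z = 0. Lengths are in m, angles in rad, forces in N, time in s.
With the tool pointing down it reaches from about 0.425 to 0.975 m from the base axis. Payload 16.7 kg.
Tool frame: the origin (TCP) lies between the finger pads; the fingertips stand 14 mm ahead of it and the grasp point (between the pads) lies 5 mm behind it; z points along the fingers, y is the line along which they close (so a half turn about z gives the same grasp; the last joint's range is limited). The gripper opens to 85 mm and grips with 20 to 120 N. Pads are 22 mm wide; open, the fingers measure 114 mm over their backs; the gripper's body (76 mm by 85 mm) begins 54 mm behind the grasp point. The pads swing forward as they close: fully open they stand 13 mm farther back than shut.
Start: joints at [-1.288, 0.426, 0.074, 1.606, -0.034, 1.111, -0.067], TCP at [0.283, 0.613, 0.245] pointing down, gripper open.
Joint ranges: [-2.85, 2.85], [-0.5, 2.14], [-1.23, 1.37], [0.21, 2.46], [-1.02, 4.16], [0.16, 2.05], [-2.73, 2.73]. Speed limits (rad/s): [1.89, 1.89, 2.39, 2.39, 3.01, 3.01, 3.01].

## Interface

Orientations are given as [roll, pitch, yaw] about the fixed x, y, z axes, in that order (R = Rz(yaw) Ry(pitch) Rx(roll)).
In Python, from rig import * gives the robot as it stands. Calls block until the motion is done:
- reach(position, orientation): joint-space move of the TCP to a pose.
- servo_line(position, attitude=None, rate=0.15): straight line of the TCP; attitude=None keeps the orientation; rate is the mean speed in m/s.
- goto_joints(angles): joint-space move.
- grip(opening, strength=None): finger opening in m; strength is the grip in N (None keeps the last); returns when the fingers have stopped.
- sleep(seconds).
- inverse_kinematics(position, orientation): joint angles nearest the present ones, or None.
- read_state(): the state.
- grab_frame(name): name is "side" or "top"; returns a dict with "frame" (400x640x3 uint8, red, green, blue), "camera_matrix" (3x3 intrinsics, pixels), "k1" (the pictures are not rectified: a ray, as slopes to the right and down, at radius r is drawn at 1 + k1 r^2 times it, then the intrinsics apply), "rvec" (rotation vector, rad) and "tvec" (3), from world to camera coordinates, as OpenCV has them. Camera axes: x right, y down, z forward; pixel columns grow to the right and rows downward; lengths in m; the calibration is good to about 2 mm. A picture is of the moment at which its call begins. There is no depth.
A pose or a line that the arm cannot do raises PlanningError and nothing moves.
- finish_job(): hands the job in; it is judged then, once.
The state is a dict: "clock": time; "joint_positions": joint angles; "joint_velocities": joint speeds; "joint_efforts": joint torques, N m; "tcp_pos": TCP position; "tool_rot": TCP orientation; "ft_force": force on the tool from outside, world axes, zero at the start; "moment": the same for the moment, N m; "width": finger opening in m; "finger_force": force on a finger pad.
Only numpy, scipy, OpenCV 4.12 (cv2) and the standard library are available. Lean on these libraries where they do the work, as an engineer would, in place of code of your own. Each camera call takes 0.05 s, during which the arm holds its last target. There are 200 camera calls.

## Working session

There is one attempt and no reset: what is moved stays moved. The work goes in short steps, each a Python script; the robot and the scene stay as the last script left them, time stands still between calls to the robot, and variables do not carry over. Pictures are saved under pics/ and viewed, at most 10 in all, crops included, and the job is handed in when it is done.

```bash
mkdir -p pics; cat > h.py <<'E'
from rig import *
import numpy as np, cv2
def snap(n,f):
    d=grab_frame(n); cv2.imwrite('pics/'+f,cv2.cvtColor(d['frame'],cv2.COLOR_RGB2BGR)); return d
def ray(d,p):
    K=np.array(d['camera_matrix']); q=np.array([(p[0]-K[0,2])/K[0,0],(p[1]-K[1,2])/K[1,1]]); s=q.copy()
    for _ in range(30): s=q/(1+d['k1']*(s@s))
    R=cv2.Rodrigues(np.array(d['rvec'],float))[0]; t=np.array(d['tvec'],float).ravel()
    return -R.T@t, R.T@np.array([s[0],s[1],1.])
def at_z(d,p,z):
    c,r=ray(d,p); return c+r*(z-c[2])/r[2]
def proj(d,X):
    R=cv2.Rodrigues(np.array(d['rvec'],float))[0]; c=R@np.array(X)+np.array(d['tvec'],float).ravel(); s=c[:2]/c[2]
    s=s*(1+d['k1']*(s@s)); K=np.array(d['camera_matrix']); return K[:2,:2]@s+K[:2,2]
E
python3 - <<'E'
from h import *
import pickle
o={}
for n in('side','top'):
    d=snap(n,n+'0.png'); o[n]=d; c,r=ray(d,(320,200)); print(n,c,r,d['k1'],d['camera_matrix'])
pickle.dump(o,open('c0.pkl','wb')); print(read_state()['clock'])
E
```

```text
side [ 0.09308758 -0.59598016  0.64983575] [ 0.4963816   0.63860156 -0.58804609] -0.143085227429775 [[476.27828744   0.         319.02395186]
 [  0.         476.27828744 199.61708419]
 [  0.           0.           1.        ]]
top [ 0.38525219 -0.01493655  0.97129822] [ 0.16998253  0.03702944 -0.98476331] -0.03822207659111252 [[441.51056707   0.         321.69499731]
 [  0.         441.51056707 201.34534966]
 [  0.           0.           1.        ]]
0.1
```

View pics/top0.png

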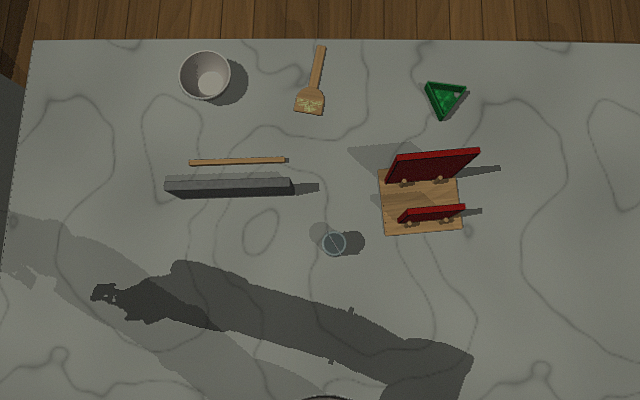

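View pics/side0.png

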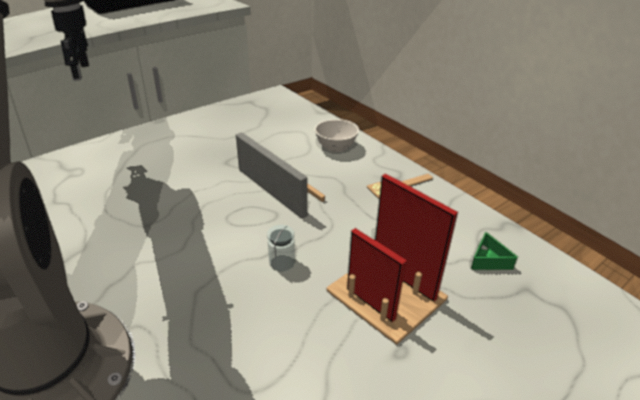

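The top view (image up = +x, left = +y) shows the large tray's top edge at about (398,157)–(480,149) and the small tray at (405,211)–(465,205). The wall is at (165–293,185) and the rail at (190–288,161). The side view agrees: the large tray is behind the small one, and there is a glass at (282,245). Next I'll zoom in for corners.

```bash
python3 - <<'E'
import cv2,numpy as np
t=cv2.imread('pics/top0.png')
a=cv2.resize(t[140:200,375:495],None,fx=6,fy=6,interpolation=cv2.INTER_CUBIC)
b=cv2.resize(t[148:204,155:305],None,fx=5,fy=5,interpolation=cv2.INTER_CUBIC)
b=b[:240]
o=np.zeros((600,800,3),np.uint8);o[:360,:720]=a;o[360:,:750]=b
o=cv2.convertScaleAbs(o,alpha=1.6)
cv2.imwrite('pics/z.png',o)
h=cv2.cvtColor(t,cv2.COLOR_BGR2HSV)
m=(((h[...,0]<10)|(h[...,0]>170))&(h[...,1]>150)).astype(np.uint8)
for c in cv2.findContours(m,0,2)[0]:
    if cv2.contourArea(c)>100: print(cv2.contourArea(c),cv2.approxPolyDP(c,2.5,True).reshape(-1,2).tolist())
E
```

```text
702.5 [[464, 204], [409, 208], [397, 221], [448, 217], [458, 209], [464, 209]]
1949.5 [[479, 148], [396, 155], [385, 182], [396, 161], [412, 160], [399, 162], [388, 182], [400, 181], [403, 177], [407, 181], [429, 179], [439, 174], [449, 177], [474, 157]]
```

View pics/z.png

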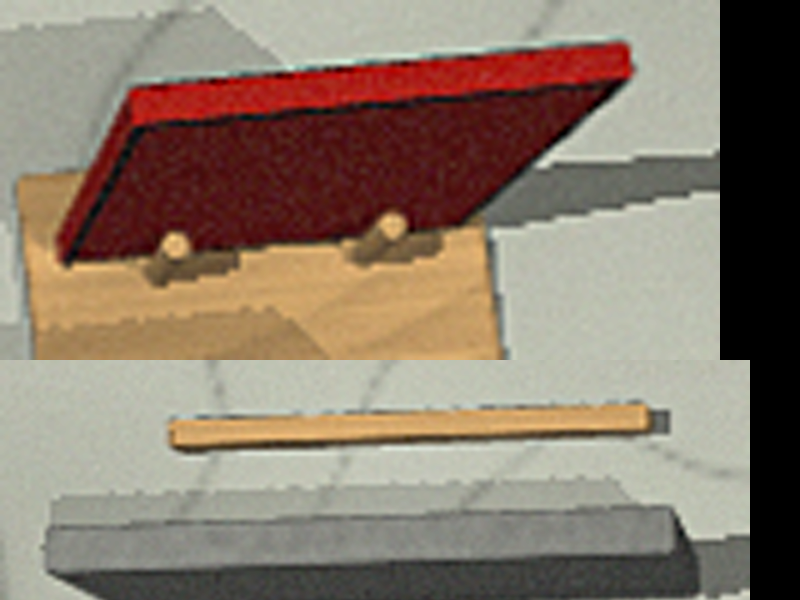

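The zoom shows the tray's top rim corners at crop (132,88), (628,42), (630,75), (138,127). The rail's top corners are at (170,420), (648,403), (648,430), (172,447), and the wall's at (48,525), (670,507), (675,552), (48,572).

```bash
python3 - <<'E'
from h import *
import pickle
o=pickle.load(open('c0.pkl','rb'));d=o['top'];s=o['side']
np.set_printoptions(precision=4,suppress=True)
def quad(P,k,off,z,name):
    P=[((x+.5)/k+off[0]-.5,(y+.5)/k+off[1]-.5) for x,y in P]
    X=np.array([at_z(d,p,z) for p in P]); c=X.mean(0); u=(X[0]+X[3]-X[1]-X[2])[:2]/2   # toward +y
    w=(X[0]+X[1]-X[2]-X[3])[:2]/2
    yaw=np.arctan2(-u[0],u[1]); print(name,c,'len',np.hypot(*u),'wid',np.hypot(*w),'yaw',yaw,'side px of corners',[proj(s,x).round(0).tolist() for x in X]); return c,yaw
quad([(132,88),(628,42),(630,75),(138,127)],6,(375,140),.212,'tray')
r,_=quad([(170,420-360),(648,403-360),(648,430-360),(172,447-360)],5,(155,148),.016,'rail')
w,yw=quad([(48,525-360),(670,507-360),(675,552-360),(48,572-360)],5,(155,148),.105,'wall')
n=np.array([np.cos(yw),np.sin(yw)]);print('rail-wall in wall x',(r-w)[:2]@n,'(expect .072)', (r-w)[:2]@[-n[1],n[0]])
sm=[at_z(d,p,.152) for p in((464,204),(409,208),(464,209))];print('small',sm)
st=read_state();print(st['tool_rot'],st['tcp_pos'])
E
```

```text
tray [ 0.6036 -0.1939  0.212 ] len 0.1467801261171533 wid 0.011008734726667527 yaw 0.11833773518010576 side px of corners [[384.0, 172.0], [457.0, 211.0], [453.0, 213.0], [380.0, 175.0]]
rail [0.6368 0.2114 0.016 ] len 0.21640085895163969 wid 0.012565127628737684 yaw 0.04956796473543247 side px of corners [[270.0, 157.0], [324.0, 195.0], [320.0, 197.0], [266.0, 158.0]]
wall [0.5656 0.2082 0.105 ] len 0.255255523704781 wid 0.01911273084582831 yaw 0.04623930098876128 side px of corners [[241.0, 131.0], [306.0, 176.0], [299.0, 179.0], [234.0, 134.0]]
rail-wall in wall x 0.07128684006564738 (expect .072) -6.232017066234747e-05
small [array([ 0.5238, -0.2538,  0.152 ]), array([ 0.5144, -0.151 ,  0.152 ]), array([ 0.5143, -0.2535,  0.152 ])]
[-3.1404  0.0001  2.7088] [0.283  0.6124 0.2447]
```

The measured sizes match the given ones: tray 147 mm against 150, and rail-to-wall 71.3 mm against 72. Now I'll grasp and lift.

```bash
cat >> h.py <<'E'
from scipy.spatial.transform import Rotation as Ro
TR=np.array([.6036,-.1939]); TY=.118
n_=np.array([np.cos(.048),np.sin(.048)])
# wall origin: mean of estimate from the wall top (+10 mm) and the rail top (-62 mm)
WO=((np.array([.5656,.2082])+.010*n_)+(np.array([.6368,.2114])-.062*n_))/2; WY=.048
def att(yaw,lean,half): return Ro.from_matrix((Ro.from_euler('z',yaw)*Ro.from_euler('y',-lean)*Ro.from_euler('z',half*np.pi/2)*Ro.from_euler('x',np.pi)).as_matrix()).as_euler('xyz')
def foot2tcp(xf,yf,zf,lean,L):
    x,z=xf-L*np.sin(lean),zf+L*np.cos(lean)
    c,s=np.cos(WY),np.sin(WY); return [WO[0]+c*x-s*yf,WO[1]+s*x+c*yf,z]
E
python3 - <<'E'
from h import *
print('wall origin',WO)
for h in(1,-1):
    print(h,[None if q is None else np.round(q,2).tolist() for q in (inverse_kinematics([*TR,.30],att(TY,0,h)),inverse_kinematics([*TR,.185],att(TY,0,h)),inverse_kinematics(foot2tcp(.045,0,.15,.358,.173),att(WY,.358,h)),inverse_kinematics(foot2tcp(.045,0,.004,.358,.173),att(WY,.358,h)))])
E
```

```text
wall origin [0.57522995 0.20855248]
1 [[-0.49, 0.46, 0.97, 1.68, -0.4, 1.22, 0.7], [-0.49, 0.63, 1.02, 1.8, -0.61, 1.07, 0.87], [-1.03, 0.07, 0.5, 1.98, 0.19, 0.8, -0.6], [-0.99, 0.27, 0.51, 2.13, 0.07, 0.45, -0.53]]
-1 [[-0.6, 0.58, 1.22, 1.68, -0.57, 1.28, -2.29], [-0.57, 0.76, 1.21, 1.8, -0.78, 1.15, -2.13], [-0.63, 0.08, 0.08, 1.96, 0.23, 0.81, 2.5], [-0.53, 0.25, -0.03, 2.11, 0.38, 0.5, 2.32]]
```

```bash
python3 - <<'E'
from h import *
a=att(TY,0,1)
reach([*TR,.30],a); grip(.05,50)
servo_line([*TR,.235],rate=.15)
d=snap('side','s1.png'); snap('top','t1.png')
s=read_state();print(s['clock'],s['tcp_pos'],s['tool_rot'],s['ft_force'],s['width'])
E
python3 -c "
import cv2,numpy as np
a=cv2.imread('pics/s1.png')[80:330,300:620];b=cv2.imread('pics/t1.png')[100:250,330:530]
o=np.zeros((500,800,3),np.uint8);o[:250,:320]=a;o[:450,320:]=0;b=cv2.resize(b,(480,360));o[:360,320:]=b;cv2.imwrite('pics/v1.png',o[:360])"
```

```text
4.275 [ 0.60408393 -0.19427531  0.23614175] [3.14019305e+00 5.39300605e-04 1.68869543e+00] [0.08316167 0.17356879 0.3839138 ] 0.050016891848465826
```

View pics/v1.png

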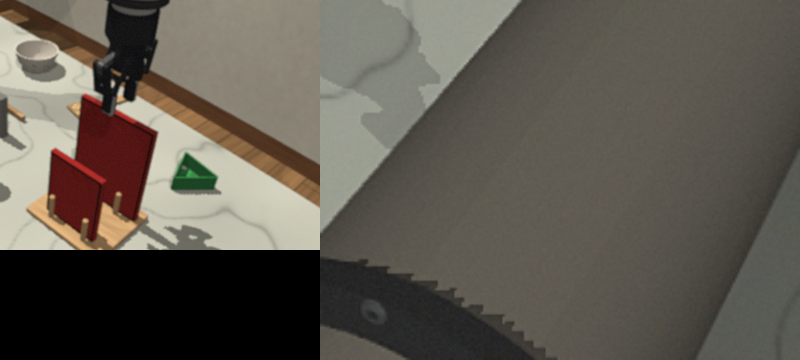

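In the side view the fingers straddle the tray's top edge, near finger at crop (108,105) and far finger at (130,92), close to mid-width at (118,113). The arm blocks the top view. I'll descend, grip and lift.

```bash
python3 - <<'E'
from h import *
servo_line([*TR,.185],rate=.1)
s=read_state();print(s['clock'],s['tcp_pos'],s['ft_force'])
grip(0.0,50)
s=read_state();print(s['clock'],s['tcp_pos'],s['ft_force'],s['width'],s['finger_force'])
if .008<s['width']<.017:
    servo_line([*TR,.315],rate=.12)
    s=read_state();print(s['clock'],s['tcp_pos'],s['ft_force'],s['width'],s['finger_force'])
snap('side','s2.png')
E
```

```text
4.925 [ 0.60367677 -0.19417507  0.1851882 ] [ 0.84999818 -0.88275335 -0.09162571]
5.35 [ 0.60397854 -0.19401707  0.18553429] [ 0.39719138 -0.15399875  5.56020981] 0.011648961536460344 50.03055810928345
6.5833 [ 0.60332041 -0.19371488  0.31422385] [-0.26523555 -0.09903154 -1.87632341] 0.011592496047554935 49.156667590141296
```

View pics/s2.png

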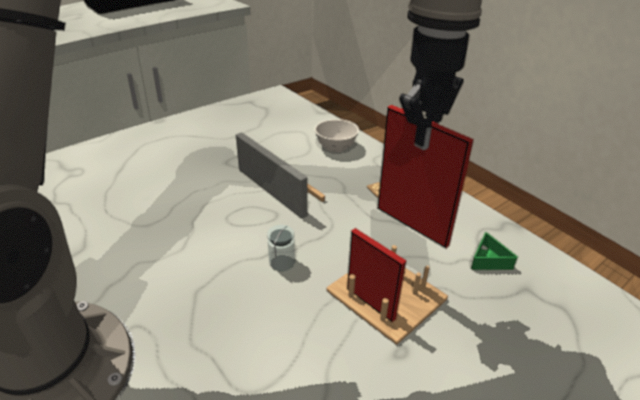

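The tray is held, upright and clear of the rack, and the small tray hasn't moved. I'll move it over the wall, lean it, and look before setting it down.

```bash
python3 - <<'E'
from h import *
L=.1735; th=.35
a=att(WY,th,1)
servo_line(foot2tcp(.050,0,.15,th,L),a,rate=.13)
servo_line(foot2tcp(.0455,0,.025,th,L),a,rate=.12)
s=read_state();print(s['clock'],s['tcp_pos'],foot2tcp(.0455,0,.025,th,L),s['ft_force'],s['width'])
d=snap('side','s3.png'); d2=snap('top','t3.png')
# predicted wall top / tray top corners
c,q=np.cos(WY),np.sin(WY)
W=lambda x,y,z:[WO[0]+c*x-q*y,WO[1]+q*x+c*y,z]
for nm,X in(('traytop+',W(.0455-.2*np.sin(th),.075,.025+.2*np.cos(th))),('traytop-',W(.0455-.2*np.sin(th),-.075,.025+.2*np.cos(th))),('foot-',W(.0455,-.075,.025)),('foot+',W(.0455,.075,.025)),('walltop-',W(0,-.13,.105)),('rail-',W(.056,-.11,.016))): print(nm,proj(d,X).round(1),proj(d2,X).round(1))
E
python3 -c "
import cv2,numpy as np
a=cv2.imread('pics/s3.png')[80:280,180:380];b=cv2.imread('pics/t3.png')[100:300,130:330]
cv2.imwrite('pics/v3.png',cv2.convertScaleAbs(np.hstack([cv2.resize(x,(400,400),interpolation=2) for x in(a,b)]),alpha=1.4))"
```

```text
11.0833 [0.5616785  0.20804196 0.18865388] [np.float64(0.5612532932319696), np.float64(0.2078810841213255), np.float64(0.1879811656790202)] [ 0.40314406 -0.84774021 -2.45666488] 0.011669752706676978
traytop+ [241.   99.7] [170.  179.5]
traytop- [280.8 123.6] [253.4 176.8]
foot- [307.3 188.4] [268.8 165.5]
foot+ [269.9 161.9] [201.9 167.7]
walltop- [306.8 176.3] [290.3 176.7]
rail- [320.5 196.9] [285.  161.4]
```

View pics/v3.png

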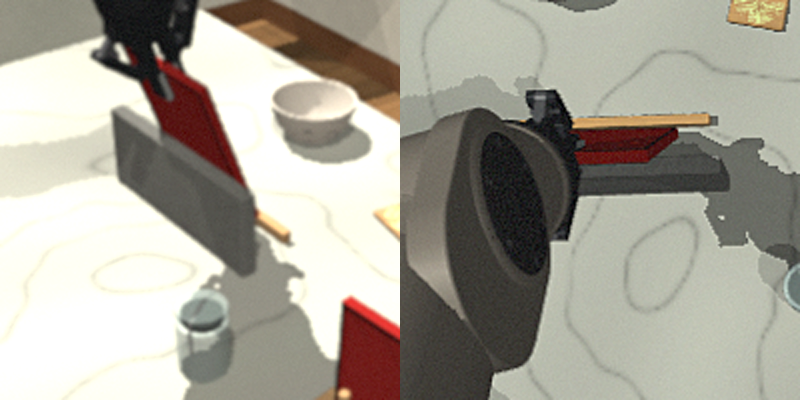

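The tray leans over the gap between wall and rail. Its right top corner is at full px (255,180) and its foot corner at (269,165), against predictions of (253,177) and (269,165.5). I'll lower it until it touches.

```bash
python3 - <<'E'
from h import *
L=.1735; th=.35
servo_line(foot2tcp(.0455,0,.008,th,L),rate=.06)
f0=np.array(read_state()['ft_force'])
for z in np.arange(.006,-.0031,-.001):
    servo_line(foot2tcp(.0455,0,z,th,L),rate=.02)
    f=np.array(read_state()['ft_force'])-f0; print(round(z,4),f.round(2))
    if np.linalg.norm(f)>3: break
s=read_state();print(s['clock'],s['tcp_pos'])
d=snap('side','s4.png'); d2=snap('top','t4.png')
E
```

```text
0.006 [-0.35 -0.12  1.64]
0.005 [-1.43  0.63 -0.14]
0.004 [-0.31 -0.25  0.28]
0.003 [1.55 1.03 1.38]
0.002 [3.4  0.06 2.61]
12.8667 [0.56164786 0.20795504 0.16520267]
```

Contact with both ledge (+z) and wall (+x) came at the expected height. Releasing and backing off along the tray.

```bash
python3 - <<'E'
from h import *
L=.1735; th=.35
grip(.035); s=read_state();print(s['clock'],s['ft_force'],s['width'])
servo_line(foot2tcp(.0455,0,.003,th,L+.11),rate=.12)
reach([.50,-.05,.40],att(0,0,1)); sleep(.5)
s=read_state();print(s['clock'],s['ft_force'],s['tcp_pos'])
snap('side','s5.png'); d=snap('top','t5.png')
E
python3 -c "
import cv2,numpy as np
a=cv2.imread('pics/s5.png')[80:280,180:380];b=cv2.imread('pics/t5.png')[100:300,130:330]
cv2.imwrite('pics/v5.png',cv2.convertScaleAbs(np.hstack([cv2.resize(x,(400,400),interpolation=2) for x in(a,b)]),alpha=1.4))"
```

```text
13.3167 [-0.06908999 -0.13155718  0.28246916] 0.035050418644228934
16.0 [0.12958917 0.45902089 0.59776279] [ 0.50001562 -0.04979631  0.39994814]
```

View pics/v5.png

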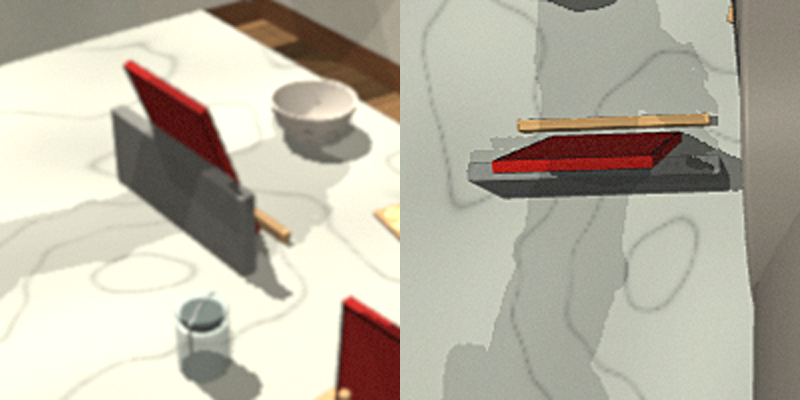

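The tray stands alone, parallel to the wall, with the top edge at (176,183)–(256,181) full px and the foot edge at about (202,169)–(270,166.5). I'll check the numbers, then hand in.

```bash
python3 - <<'E'
from h import *
d=grab_frame('top'); R=np.array([[np.cos(WY),np.sin(WY)],[-np.sin(WY),np.cos(WY)]])
for p,z in(((202.5,169),.004),((270,166.5),.004),((176.5,181),.19),((257,178.5),.19)): print(p,R@(at_z(d,p,z)[:2]-WO))
print(read_state()['clock'])
E
```

```text
(202.5, 169) [0.04788612 0.0800315 ]
(270, 166.5) [ 0.04844966 -0.07452093]
(176.5, 181) [-0.0208662   0.07142763]
(257, 178.5) [-0.02110368 -0.07745312]
16.15
```

```bash
python3 -c "
from rig import *
print(finish_job())"
```

```text
the job is handed in; nothing more can be done
None
```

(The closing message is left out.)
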